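# Start a firing on the test kiln's control boxes

## Task

Start the firing with the fingertips alone: tip the large rocker to on by pushing its raised end fully down, then push the middle one of the three square keys fully down so that it stays in, and last press the round start button fully down, keep it down for a good second and let it come up again. Keep to that order, leave the two outer keys alone, and do not pick up or shift the control boxes or any of the things standing about.

Things in the scene. Friction and masses are not known exactly. Their poses are not given: they have to be found in the camera images.
- switch_box: loose grey box 110 x 80 x 45 mm, 0.9 kg, standing on the table, with one large white rocker on top. Origin: centre of the underside; x along the 110 mm side, z up. It may be turned any way round.
- rocker (a joint): the rocker, a straight white bar 64 mm long (along the box's x), 32 mm wide, 12 mm thick, that seesaws about an axis 57 mm above the box's underside, across its middle. Joint 0 = off: its end towards the box's +x stands up (slope 0.22 rad); 0.44 rad = on: that end is fully down. Starts at 0 to 0.06. Needs about 0.05 N m (2 to 4 N near the end), and stays where it is left.
- rocker_raised_end (a point): point on the top face of the rocker, 20 mm from its middle towards the end that stands up; moves with the rocker: about 67 mm above the table when off, and 59 mm when fully on (about 8 mm lower). The pressed end always stays at least 11 mm clear above the box.
- key_box: loose grey box 80 x 130 x 45 mm, 0.9 kg, standing on the table, with three square keys in a row on top. Origin: centre of the underside; y along the 130 mm side and the row of keys, z up.
- key_mid (a joint): the middle key: a white 20 mm square push key whose top stands 12 mm above the key box; it starts up. Joint 0 = up, 0.006 m = fully down (top then 6 mm above the box). Needs about 3 N, and stays wherever it is pushed (no spring, no way of pulling it back).
- key_mid_top (a point): centre of the top face of the middle key; moves with it; its z axis is up. Keys stand in one row along the key box's y axis, 42 mm centre to centre (22 mm clear between keys).
- key_a (a joint): the outer key: a white 20 mm square push key whose top stands 12 mm above the key box; it starts up. Joint 0 = up, 0.006 m = fully down (top then 6 mm above the box). Needs about 3 N, and stays wherever it is pushed (no spring, no way of pulling it back). At the box's +y end of the row.
- key_a_top (a point): centre of the top face of the +y outer key; moves with it; its z axis is up. Keys stand in one row along the key box's y axis, 42 mm centre to centre (22 mm clear between keys).
- key_c (a joint): the outer key: a white 20 mm square push key whose top stands 12 mm above the key box; it starts up. Joint 0 = up, 0.006 m = fully down (top then 6 mm above the box). Needs about 3 N, and stays wherever it is pushed (no spring, no way of pulling it back). At the box's -y end of the row.
- key_c_top (a point): centre of the top face of the -y outer key; moves with it; its z axis is up. Keys stand in one row along the key box's y axis, 42 mm centre to centre (22 mm clear between keys).
- start_box: loose grey box 90 x 90 x 45 mm, 0.9 kg, standing on the table, with one white round mushroom button on top. Origin: centre of the underside; z up.
- start (a joint): the start button, a white mushroom head 44 mm across whose top stands 19 mm above the box. Joint 0 = up, 0.006 m = fully down. Sprung: 2 N to begin to move, 4.5 N fully down; comes back up by itself.
- start_top (a point): centre of the top of the start button; moves with it; z up.
- pebble_tile: bystander, loose: leather-hard brown clay tile with pebble bumps, 100 x 75 x 15 mm. Origin: centre of the underside.
- stamp: bystander, loose: small wooden clay stamp standing upright, 32 mm across, 58 mm tall. Origin: centre of the underside.
- glaze_pot: bystander, loose: small clear glaze sample pot with a white cap, 36 mm across, 50 mm tall. Origin: centre of the underside.
- pinch_pot: bystander, loose: brown clay pinch pot, 84 mm across, 50 mm tall. Origin: centre of the underside.
- tub: bystander, loose: white plastic bowl, 130 mm across, 65 mm tall. Origin: centre of the underside.
- thickness_strip: bystander, loose: flat wooden strip, 170 x 45 x 10 mm. Origin: centre of the underside.
- spatula: bystander, loose: spatula lying flat, handle towards its -x.
Mind the look-alikes: they are no part of the job. What is shaped like the switch_box but pink is not meant. Leave any turquoise look-alike of the start_box alone.

How it is judged:
On the way, in this order (a step that is already met when the one before it is completed fails the run):
1. the rocker is tipped to on (value of joint rocker above 0.36 rad), for 0.1 s.
2. the middle key is fully in (value of joint rocker above 0.36 rad and value of joint key_mid above 0.0042 m), for 0.1 s.
3. the start button is kept down by the fingers (all of step 2 and value of joint start above 0.0042 m and contact force between the fingers and start_box above 0.5 N), for 0.8 s.
At the end, for the whole second after the job is handed in: The rocker is on (above 0.36 of 0.44 rad), the middle key is in (more than 4.2 of 6 mm), the start button is up again (within 1 mm), the outer keys are up (within 2 mm), and the three boxes and all bystanders stand at rest within 25 mm of where they were (all of step 2 and value of joint start below 0.001 m and value of joint each of key_a, key_c below 0.002 m and distance of each of switch_box, key_box, start_box, pebble_tile, stamp, glaze_pot, pinch_pot, tub, thickness_strip, spatula from where it was at the start of the episode below 0.025 m and angle between each of switch_box, key_box, start_box's own z axis and vertical below 0.1 rad and linear speed of each of switch_box, key_box, start_box below 0.02 m/s); the robot touches nothing.
It fails at once if the middle key is pressed before the rocker is on (value of joint key_mid above 0.003 m and value of joint rocker below 0.3 rad).
It fails at once if the start button is pressed before the rocker is on and the middle key is in (value of joint start above 0.003 m and (value of joint rocker below 0.3 rad or value of joint key_mid below 0.004 m)).
It fails at once if an outer key is pressed (value of joint any of key_a, key_c above 0.003 m).
It fails at once if a control box is lifted, tipped or shifted (height (world z) of any of switch_box, key_box, start_box above 0.012 m or angle between any of switch_box, key_box, start_box's own z axis and vertical above 0.2 rad or distance of any of switch_box, key_box, start_box from where it was at the start of the episode above 0.03 m).
It fails at once if a bystander is lifted or shifted (distance of any of pebble_tile, stamp, glaze_pot, pinch_pot, tub, thickness_strip, spatula from where it was at the start of the episode above 0.03 m).
It also fails if it takes over 51 s, if anything falls off the work surface, if the arm or the gripper's body presses on something with over 40 N, if the wrist force passes 120 N, or if a joint passes its speed limit or range.

## Robot

A 6-joint arm with a two-finger parallel gripper is mounted at the origin on the work surface. World frame = base frame: x ahead of the robot, y to its left, z up, the work surface at z = 0. Lengths are in m, angles in rad, forces in N, time in s.
With the tool pointing down it reaches from about 0.35 to 0.975 m from the base axis. Payload 4.9 kg.
Tool frame: the origin (TCP) lies at the very end of the fingers, on their centre line; the grasp point (between the pads) lies 19 mm behind it; z points along the fingers, y is the line along which they close (so a half turn about z gives the same grasp; the last joint's range is limited). The gripper opens to 85 mm and grips with 20 to 120 N. Pads are 22 mm wide; open, the fingers measure 114 mm over their backs; the gripper's body (76 mm by 85 mm) begins 54 mm behind the grasp point. The pads swing forward as they close: fully open they stand 13 mm farther back than shut.
Start: joints at [1.168, 0.053, 1.613, -0, 1.476, -0.119], TCP at [0.175, 0.6, 0.231] pointing down, gripper open.
Joint ranges: [-3.01, 3.01], [-1.01, 2.22], [0.06, 2.58], [-1.02, 4.17], [0.09, 2.62], [-3.14, 3.14]. Speed limits (rad/s): [2.57, 2.57, 3.14, 3.14, 3.14, 3.14].

## Interface

Orientations are given as a unit quaternion [w, x, y, z].
In Python, from plant import monitor, vision, manip gives the robot as it stands. The module is installed in compiled form; this text tells all that it offers.
- The arm moves only by the tool arm_command, never from a script. Its argument "rows" is a list of rows, each a list of 3 entries, a list of its own where there are three numbers: the finger opening in mm, from 0 to 85.4, then the shift along the world's x, y, z in units of 30 cm (1.0 is 30 cm), then the turn, a rotation vector about the world's x, y, z in units of pi/2 rad (1.0 is pi/2 rad). In form: [[claw, [x, y, z], [wx, wy, wz]], ...]. A call has 1 to 12 rows; each row is the pose to reach, as a shift and turn from the pose commanded when the call began; what a row does not reach only later rows make up. A row lasts 1/12 s, in which the tool goes at most 41.7 mm and 7.16 degrees, less where a joint would pass 70% of its speed; a pose out of reach is approached as far as the arm can. A call with a number of a shift or a turn outside -1 to 1 is refused whole. A call with a gripper value outside its range is refused whole. The fingers move at their own pace and stop on an object; the grip force is fixed at half the most. Time passes only in rows, so rows that repeat a pose let the fingers close. It gives the time, the measured TCP pose, the force, the opening and the grip force at its end, in the units of the state.
- monitor.state(): the state, without advancing time (a new reading comes with each control period).
- vision.grab_frame(name): name is "side" or "top" or "wrist"; returns a dict with "color" (400x640x3 uint8, red, green, blue), "z_map" (400x640 float32, m along the optical axis (not along the pixel's ray), 0 where there is no reading), "mtx" (3x3 intrinsics, pixels), "R" (3x3) and "t" (3): a world point X has camera coordinates R X + t. Camera axes: x right, y down, z forward; pixel columns grow to the right and rows downward; lengths in m; the calibration is good to about 2 mm. A picture is of the moment at which its call begins.
- manip.job_done(): hands the job in; it is judged then, once.
The state is a dict: "time": time; "joint_pos": joint angles; "joint_vel": joint speeds; "joint_efforts": joint torques, N m; "tool_pos": TCP position; "tool_rot": TCP orientation; "contact_force": force on the tool from outside, world axes, zero at the start; "ft_torque": the same for the moment, N m; "gripper_width": opening from 0.0 (shut) to 1.0 (fully open); "grasp_force": force on a finger pad.
Only numpy, scipy, OpenCV 4.12 (cv2) and the standard library are available. Lean on these libraries where they do the work, as an engineer would, in place of code of your own. Each camera call takes 0.05 s, during which the arm holds its last target. There are 200 camera calls.

## Working session

There is one attempt and no reset: what is moved stays moved. The work goes in short steps, Python scripts to look and compute and a tool call to move; the robot and the scene stay as the last step left them, time stands still between calls to the robot, and variables do not carry over. Pictures are saved under pics/ and viewed, at most 10 in all, crops included, and the job is handed in when it is done.

Besides the shell and the picture viewer there is one more tool, called after "Emit:" as name([rows], argument=value, ...), one row to a line, values as JSON. arm_command: Moves the arm, as the interface text tells. Shifts and turns lie within -1 to 1; 1 stands for 30 cm of shift or pi/2 rad of turn. Its arguments: {"type":"object","properties":{"rows":{"type":"array"}},"required":["rows"]}

```bash
mkdir -p pics; cat > h.py <<'E'
import numpy as np, cv2, pickle
from plant import monitor, vision, manip
def grab(n):
    f=vision.grab_frame(n); pickle.dump(f,open(f'{n}.pkl','wb')); return f
def load(n): return pickle.load(open(f'{n}.pkl','rb'))
def world(f):
    z=f['z_map']; h,w=z.shape; u,v=np.meshgrid(np.arange(w),np.arange(h))
    c=np.stack([u,v,np.ones_like(u)],-1)@np.linalg.inv(f['mtx']).T*z[...,None]
    return (c-f['t'])@f['R']
def save(f,name,crop=None,s=1):
    im=f['color'][:,:,::-1]
    if crop: a,b,c,d=crop; im=im[b:d,a:c]
    cv2.imwrite('pics/'+name,cv2.resize(im,None,fx=s,fy=s,interpolation=cv2.INTER_CUBIC))
E
python3 - <<'E'
from h import *
f=grab('top'); save(f,'top.png',s=1.25)
g=grab('side'); save(g,'side.png',s=1.25)
s=monitor.state(); print(s)
E
```

```text
{'time': 0.1, 'joint_pos': array([ 1.16801248e+00,  5.32971557e-02,  1.61417723e+00,  2.88023285e-05,
        1.47600074e+00, -1.18995365e-01]), 'joint_vel': array([-0.00049611, -0.00145085, -0.00302806, -0.000583  ,  0.00084773,
        0.00169316]), 'joint_efforts': array([ 1.69858695e-04, -3.94905567e+01, -3.71361566e+01, -1.71165434e-04,
        4.01897763e-03, -1.59645123e-05]), 'tool_pos': array([0.17476006, 0.59947461, 0.23016978]), 'tool_rot': array([-2.56632900e-04,  1.41419870e-01,  9.89949258e-01, -9.05688589e-04]), 'contact_force': array([-0.21898587,  0.13466393, -0.12916238]), 'ft_torque': array([ 0.01445478, -0.01364558,  0.03916678]), 'grasp_force': 0.0, 'gripper_width': 1.0008042272864146}
```

View pics/top.png

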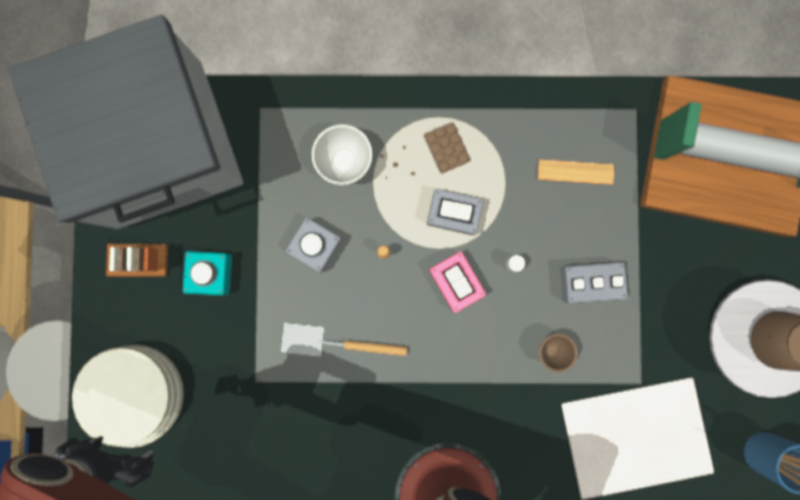

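View pics/side.png

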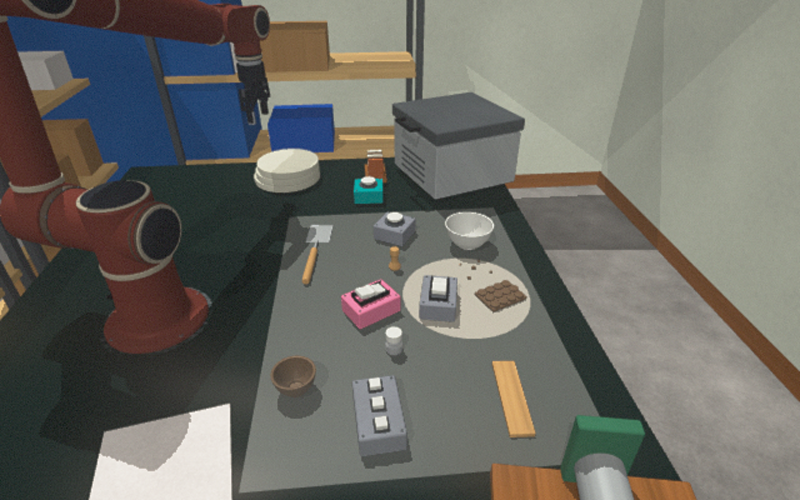

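The top picture, in its 800x500 view pixels, shows:
- **Rocker boxes:** grey at (457,211), which is the one I want, and pink at (458,282), a look-alike.
- **Round-button boxes:** grey at (312,244), which I want, and turquoise at (205,272), a look-alike.
- **Key box:** (597,282), with keys at (579,284), (598,283) and (618,281). The middle key is (598,283).
- **Other white things:** pot cap at (516,263), bowl at (342,155).

Next I measure these and check them in a close crop.

```bash
python3 - <<'E'
from h import *
f=load('top'); W=world(f); col=f['color'].astype(int)
print('cam',-f['R'].T@f['t'], 'mm/px',1e3*f['z_map'][200,320]/f['mtx'][0,0])
def blob(u,v,r,zmin):
    u,v=int(u/1.25),int(v/1.25); sl=np.s_[v-r:v+r+1,u-r:u+r+1]
    c=col[sl]; P=W[sl]; m=(c.min(-1)>165)&(P[...,2]>zmin)&(P[...,2]<.09)
    n,lab,st,_=cv2.connectedComponentsWithStats(m.astype(np.uint8))
    k=1+st[1:,4].argmax(); return P[lab==k]
for nm,u,v,r in [('rocker',457,211,22),('keyL',579,284,7),('keyM',598,283,7),('keyR',618,281,7),('start',312,244,14),('pinkR',458,282,20)]:
    P=blob(u,v,r,.03); 
    (cx,cy),wh,a=cv2.minAreaRect((P[:,:2]*1000).astype(np.float32))
    A=np.c_[P[:,:2]-P[:,:2].mean(0),np.ones(len(P))]; g=np.linalg.lstsq(A,P[:,2],rcond=None)[0]
    print(nm,len(P),P.mean(0).round(4),'rect',np.round([cx,cy,*wh,a],1),'grad',g.round(3),'z',np.percentile(P[:,2],[5,95]).round(4))
for nm,u,v,r in [('switchbox',457,211,28),('keybox',597,282,32),('startbox',312,244,28)]:
    u,v=int(u/1.25),int(v/1.25); P=W[v-r:v+r+1,u-r:u+r+1].reshape(-1,3); P=P[(P[:,2]>.035)&(P[:,2]<.08)]
    print(nm,np.round(cv2.minAreaRect((P[:,:2]*1000).astype(np.float32)),1) if 0 else cv2.minAreaRect((P[:,:2]*1000).astype(np.float32)))
a=f['color'][:,:,::-1]
c=lambda x,y,r:cv2.resize(a[y-r:y+r,x-r:x+r],(390,390),interpolation=cv2.INTER_CUBIC)
g=load('side'); b=g['color'][:,:,::-1]
d=lambda x,y,r:cv2.resize(b[y-r:y+r,x-r:x+r],(200,200),interpolation=cv2.INTER_CUBIC)
top=np.hstack([cv2.resize(c(365,169,30),(266,266)),cv2.resize(c(478,226,30),(266,266)),cv2.resize(c(250,195,30),(266,266))])
bot=np.hstack([cv2.resize(d(350,235,32),(266,266)),cv2.resize(d(304,330,38),(266,266)),cv2.resize(d(315,182,26),(266,266))])
cv2.imwrite('pics/crop.png',np.vstack([top,bot]))
E
```

```text
cam [0.47620124 0.11440524 1.24644754] mm/px 2.823219276004557
rocker 295 [ 0.6289 -0.0098  0.062 ] rect [628.9 -10.3  64.   33.4  78.5] grad [ 0.048 -0.167  0.062] z [0.0543 0.0684]
keyL 70 [ 0.4715 -0.2757  0.0542] rect [ 4.710e+02 -2.781e+02  2.160e+01  2.670e+01  4.000e-01] grad [0.227 0.33  0.054] z [0.0442 0.06  ]
keyM 71 [ 0.4745 -0.3184  0.0539] rect [ 4.739e+02 -3.210e+02  2.160e+01  2.760e+01  3.000e-01] grad [0.154 0.294 0.054] z [0.0458 0.0593]
keyR 70 [ 0.4782 -0.3595  0.0538] rect [ 4.782e+02 -3.615e+02  1.890e+01  2.610e+01  4.000e-01] grad [0.124 0.296 0.054] z [0.0451 0.0593]
start 278 [0.5529 0.3045 0.0444] rect [5.553e+02 3.030e+02 7.690e+01 7.740e+01 1.000e-01] grad [-0.009 -0.006  0.044] z [0.041  0.0484]
pinkR 292 [ 0.4749 -0.0149  0.0617] rect [474.2 -15.7  65.8  31.9  31.4] grad [-0.119 -0.157  0.062] z [0.0516 0.0691]
switchbox ((630.5488891601562, -10.758922576904297), (109.92640686035156, 81.10633850097656), 77.6592025756836)
keybox ((475.85064697265625, -316.2274475097656), (80.02534484863281, 130.51931762695312), 4.240311622619629)
startbox ((555.23291015625, 301.052978515625), (90.19341278076172, 89.6129150390625), 59.44559860229492)
```

View pics/crop.png

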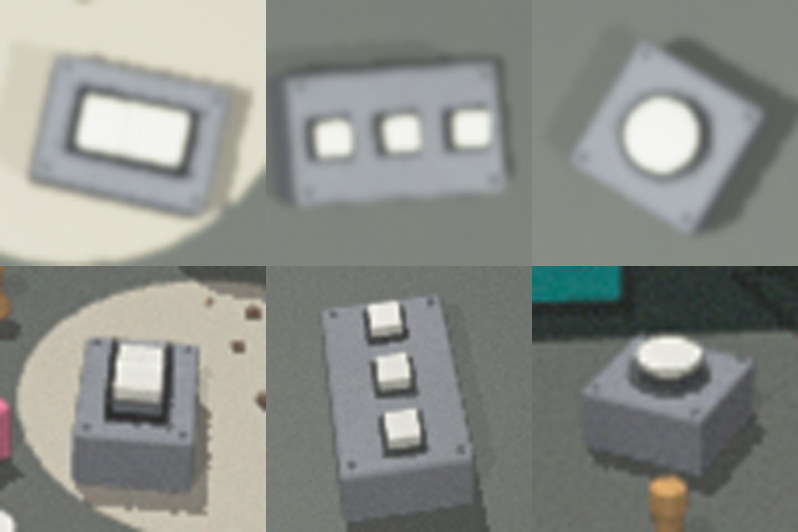

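The crop confirms all three grey boxes: rocker with its white bar at (135,128), middle key at (402,133), round button at (662,133). I'll check the rocker's slope direction with an interior profile, and the button centre with a higher cut.

```bash
python3 - <<'E'
from h import *
for n in ('top','side'):
    f=load(n); W=world(f); col=f['color'].astype(int); w=(col.min(-1)>165)
    def sel(x,y,r,z0): return W[(np.hypot(W[...,0]-x,W[...,1]-y)<r)&(W[...,2]>z0)&(W[...,2]<.085)&w]
    P=sel(.629,-.010,.045,.05); d=(P[:,:2]-[.629,-.0103])@np.array([-.214,-.977]); l=(P[:,:2]-[.629,-.0103])@np.array([.977,-.214])
    for a in range(-30,31,10):
        m=(abs(d-a/1e3)<.005)&(abs(l)<.012); print(n,a,m.sum(),np.median(P[m,2]).round(4) if m.any() else '')
    S=sel(.555,.301,.05,.057); print('start',len(S),S.mean(0).round(4),cv2.minEnclosingCircle((S[:,:2]*1e3).astype(np.float32)))
    K=sel(.475,-.317,.02,.053); print('keyM',len(K),K.mean(0).round(4),cv2.minAreaRect((K[:,:2]*1e3).astype(np.float32)))
E
```

```text
top -30 24 0.0569
top -20 31 0.0591
top -10 36 0.0616
top 0 32 0.0633
top 10 32 0.0642
top 20 33 0.0668
top 30 22 0.0664
start 203 [0.5551 0.3014 0.0631] ((555.5562744140625, 301.2808837890625), 21.632858276367188)
keyM 52 [ 0.4755 -0.3162  0.0563] ((475.2991027832031, -317.1620178222656), (18.804859161376953, 19.988916397094727), 0.3478022515773773)
side -30 2 0.0573
side -20 16 0.0586
side -10 13 0.0614
side 0 9 0.0655
side 10 17 0.0644
side 20 17 0.0667
side 30 28 0.0667
start 65 [0.5519 0.295  0.0637] ((552.2061157226562, 296.2723693847656), 22.078598022460938)
keyM 65 [ 0.4728 -0.3201  0.0569] ((472.7514343261719, -319.5394287109375), (18.033477783203125, 20.23956871032715), 5.378974914550781)
```

Emit:
arm_command([
  [0,[0.08,-0.11,0],[0,0,0]],
  [0,[0.16,-0.22,0],[0,0,0]],
  [0,[0.24,-0.33,0],[0,0,0]],
  [0,[0.32,-0.44,0],[0,0,0]],
  [0,[0.4,-0.55,0],[0,0,0]],
  [0,[0.48,-0.66,0],[0,0,0]],
  [0,[0.56,-0.77,0],[0,0,0]],
  [0,[0.64,-0.88,0],[0,0,0]],
  [0,[0.7,-0.98,0],[0,0,0]],
  [0,[0.7,-1.0,0],[0,0,0]],
])

```text
time: 0.93
tool_pos: [0.3872, 0.2961, 0.2309]
tool_rot: [0.0, 0.144, 0.99, -0.001]
contact_force: [0.8, -0.6, -0.5]
gripper_width: 0.002
grasp_force: 0.0
```

The raised end is at -y (67 mm against 59 mm), so I'll press at about (0.6235, -0.036).

Emit:
arm_command([
  [0,[0.08,-0.1,0],[0,0,0]],
  [0,[0.16,-0.21,0],[0,0,0]],
  [0,[0.24,-0.32,0],[0,0,0]],
  [0,[0.32,-0.43,0],[0,0,0]],
  [0,[0.4,-0.54,0],[0,0,0]],
  [0,[0.48,-0.65,0],[0,0,0]],
  [0,[0.56,-0.76,0],[0,0,0]],
  [0,[0.64,-0.87,0],[0,0,0]],
  [0,[0.72,-0.96,0],[0,0,0]],
  [0,[0.795,-1.0,0],[0,0,0]],
  [0,[0.795,-1.0,0],[0,0,0]],
])

```text
time: 1.85
tool_pos: [0.6258, -0.0025, 0.2301]
tool_rot: [-0.0, 0.143, 0.99, -0.0]
contact_force: [-0.0, -0.7, 0.2]
gripper_width: 0.002
grasp_force: 0.0
```

Emit:
arm_command([
  [0,[0,-0.06,-0.1],[0,0,0]],
  [0,[0,-0.12,-0.2],[0,0,0]],
  [0,[0,-0.12,-0.3],[0,0,0]],
  [0,[0,-0.12,-0.4],[0,0,0]],
  [0,[0,-0.12,-0.45],[0,0,0]],
  [0,[0,-0.12,-0.5],[0,0,0]],
  [0,[0,-0.12,-0.5],[0,0,0]],
  [0,[0,-0.12,-0.5],[0,0,0]],
])

```text
time: 2.52
tool_pos: [0.6223, -0.0349, 0.0802]
tool_rot: [-0.001, 0.141, 0.99, 0.0]
contact_force: [0.5, -1.1, -0.4]
gripper_width: 0.003
grasp_force: 0.0
```

Emit:
arm_command([
  [0,[0,0,-0.01],[0,0,0]],
  [0,[0,0,-0.02],[0,0,0]],
  [0,[0,0,-0.03],[0,0,0]],
  [0,[0,0,-0.04],[0,0,0]],
  [0,[0,0,-0.045],[0,0,0]],
  [0,[0,0,-0.05],[0,0,0]],
  [0,[0,0,-0.055],[0,0,0]],
  [0,[0,0,-0.06],[0,0,0]],
  [0,[0,0,-0.06],[0,0,0]],
])

```text
time: 3.27
tool_pos: [0.6237, -0.0362, 0.0633]
tool_rot: [0.0, 0.141, 0.99, -0.0]
contact_force: [-0.2, -0.9, 1.6]
gripper_width: 0.003
grasp_force: 0.7
```

Emit:
arm_command([
  [0,[0,0,-0.004],[0,0,0]],
  [0,[0,0,-0.008],[0,0,0]],
  [0,[0,0,-0.01],[0,0,0]],
  [0,[0,0,-0.012],[0,0,0]],
  [0,[0,0,-0.014],[0,0,0]],
  [0,[0,0,-0.014],[0,0,0]],
])

```text
time: 3.77
tool_pos: [0.6236, -0.0363, 0.0591]
tool_rot: [0.0, 0.141, 0.99, -0.0]
contact_force: [-1.1, -4.2, 2.7]
gripper_width: 0.003
grasp_force: 1.9
```

Emit:
arm_command([
  [0,[0,0,-0.003],[0,0,0]],
  [0,[0,0,-0.005],[0,0,0]],
  [0,[0,0,-0.005],[0,0,0]],
  [0,[0,0,-0.005],[0,0,0]],
])

```text
time: 4.1
tool_pos: [0.6238, -0.0363, 0.0588]
tool_rot: [0.0, 0.141, 0.99, -0.0]
contact_force: [-3.0, -3.6, 8.7]
gripper_width: 0.0
grasp_force: 4.7
```

```bash
python3 - <<'E'
from h import *
save(grab('side'),'s2.png',(300,190,420,270),6)
E
```

```text
(no output)
```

View pics/s2.png

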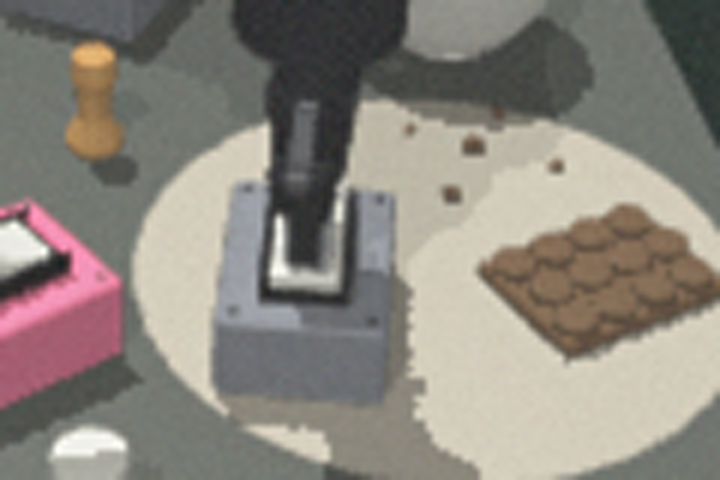

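The fingertip sits on the near end of the rocker at (305,260), and the force rose without further travel, so it has reached the stop. I'll lift, move clear and measure the slope.

Emit:
arm_command([
  [0,[0,0,0.04],[0,0,0]],
  [0,[0,0,0.14],[0,0,0]],
  [0,[-0.04,-0.08,0.24],[0,0,0]],
  [0,[-0.08,-0.18,0.27],[0,0,0]],
  [0,[-0.13,-0.3,0.27],[0,0,0]],
  [0,[-0.18,-0.4,0.27],[0,0,0]],
  [0,[-0.23,-0.5,0.27],[0,0,0]],
  [0,[-0.28,-0.6,0.27],[0,0,0]],
  [0,[-0.33,-0.7,0.27],[0,0,0]],
  [0,[-0.38,-0.8,0.27],[0,0,0]],
  [0,[-0.4,-0.8,0.27],[0,0,0]],
  [0,[-0.4,-0.8,0.27],[0,0,0]],
])

```text
time: 5.15
tool_pos: [0.5022, -0.2762, 0.138]
tool_rot: [-0.0, 0.143, 0.99, 0.001]
contact_force: [0.4, 0.3, 0.5]
gripper_width: -0.001
grasp_force: 0.0
```

```bash
python3 - <<'E'
from h import *
print(monitor.state()['tool_pos'].round(4))
for n in ('top','side'):
    f=grab(n); W=world(f); w=f['color'].min(-1)>165
    P=W[(np.hypot(W[...,0]-.629,W[...,1]+.010)<.045)&(W[...,2]>.05)&(W[...,2]<.085)&w]
    d=(P[:,:2]-[.629,-.0103])@np.array([-.214,-.977]); l=(P[:,:2]-[.629,-.0103])@np.array([.977,-.214])
    print(n,[(a,np.median(P[(abs(d-a/1e3)<.005)&(abs(l)<.012),2]).round(4)) for a in range(-20,21,10)])
    B=W[(np.hypot(W[...,0]-.63,W[...,1]+.011)<.075)&(W[...,2]>.035)&(W[...,2]<.08)]
    print(cv2.minAreaRect((B[:,:2]*1e3).astype(np.float32)))
E
```

```text
[ 0.5022 -0.2762  0.138 ]
top [(-20, np.float64(0.0674)), (-10, np.float64(0.0654)), (0, np.float64(0.0635)), (10, np.float64(0.0604)), (20, np.float64(0.0581))]
((630.3365478515625, -10.705608367919922), (110.17414855957031, 80.77039337158203), 77.3823471069336)
side [(-20, np.float64(0.0681)), (-10, np.float64(0.0656)), (0, np.float64(0.0649)), (10, np.float64(0.0621)), (20, np.float64(0.0589))]
((626.9830322265625, -15.665046691894531), (112.64395904541016, 79.91923522949219), 77.76319122314453)
```

The rocker is fully on (67.4 mm falling to 58.1 mm over 40 mm, slope about 0.23) and the box hasn't moved. Next is the middle key at (0.475, -0.318).

Emit:
arm_command([
  [0,[-0.05,-0.07,0],[0,0,0]],
  [0,[-0.095,-0.14,0],[0,0,0]],
  [0,[-0.095,-0.14,-0.06],[0,0,0]],
  [0,[-0.095,-0.14,-0.12],[0,0,0]],
  [0,[-0.095,-0.14,-0.18],[0,0,0]],
  [0,[-0.095,-0.14,-0.22],[0,0,0]],
  [0,[-0.095,-0.14,-0.24],[0,0,0]],
  [0,[-0.095,-0.14,-0.25],[0,0,0]],
  [0,[-0.095,-0.14,-0.25],[0,0,0]],
])

```text
time: 6.0
tool_pos: [0.4753, -0.3173, 0.0632]
tool_rot: [-0.0, 0.141, 0.99, 0.0]
contact_force: [0.4, 1.0, 0.5]
gripper_width: 0.001
grasp_force: 0.0
```

```bash
python3 - <<'E'
from h import *
save(grab('side'),'s3.png',(250,270,370,380),5)
E
```

```text
(no output)
```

View pics/s3.png

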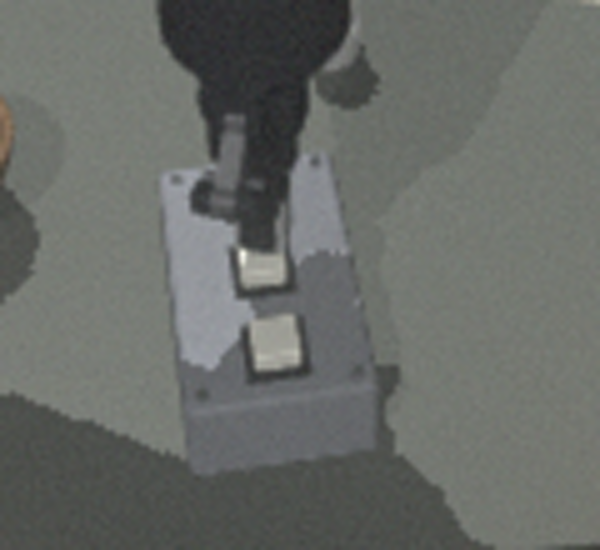

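The fingertip at (258,245) is over the middle key at (262,268), and the near outer key at (275,342) is clear. Pressing now.

Emit:
arm_command([
  [0,[0,0,-0.01],[0,0,0]],
  [0,[0,0,-0.02],[0,0,0]],
  [0,[0,0,-0.025],[0,0,0]],
  [0,[0,0,-0.03],[0,0,0]],
  [0,[0,0,-0.034],[0,0,0]],
  [0,[0,0,-0.037],[0,0,0]],
  [0,[0,0,-0.04],[0,0,0]],
  [0,[0,0,-0.04],[0,0,0]],
])

```text
time: 6.72
tool_pos: [0.4754, -0.3183, 0.0518]
tool_rot: [0.001, 0.141, 0.99, -0.0]
contact_force: [1.9, -0.7, 2.8]
gripper_width: -0.001
grasp_force: 1.1
```

Emit:
arm_command([
  [0,[0,0,-0.003],[0,0,0]],
  [0,[0,0,-0.006],[0,0,0]],
  [0,[0,0,-0.008],[0,0,0]],
  [0,[0,0,-0.008],[0,0,0]],
])

```text
time: 7.05
tool_pos: [0.4754, -0.3183, 0.051]
tool_rot: [0.0, 0.141, 0.99, -0.0]
contact_force: [-2.2, 3.1, 10.6]
gripper_width: 0.0
grasp_force: 5.5
```

The force rose at the stop with the tip at 51 mm. I'll lift, travel towards the start box and check the keys.

Emit:
arm_command([
  [0,[0,0,0.05],[0,0,0]],
  [0,[0,0,0.16],[0,0,0]],
  [0,[0,0,0.28],[0,0,0]],
  [0,[0.02,0.1,0.3],[0,0,0]],
  [0,[0.04,0.22,0.3],[0,0,0]],
  [0,[0.06,0.34,0.3],[0,0,0]],
  [0,[0.08,0.46,0.3],[0,0,0]],
  [0,[0.1,0.58,0.3],[0,0,0]],
  [0,[0.11,0.7,0.3],[0,0,0]],
  [0,[0.12,0.82,0.3],[0,0,0]],
  [0,[0.13,0.92,0.3],[0,0,0]],
  [0,[0.13,1.0,0.3],[0,0,0]],
])

```text
time: 8.05
tool_pos: [0.5134, -0.0157, 0.1384]
tool_rot: [-0.001, 0.141, 0.99, 0.0]
contact_force: [-0.2, -0.4, 0.2]
gripper_width: 0.001
grasp_force: 0.0
```

```bash
python3 - <<'E'
from h import *
print(monitor.state()['tool_pos'].round(4))
for n in ('top','side'):
    f=grab(n); W=world(f); w=f['color'].min(-1)>150
    for x,y in [(.4715,-.2757),(.475,-.3175),(.4782,-.3595)]:
        P=W[(np.hypot(W[...,0]-x,W[...,1]-y)<.007)&w]; print(n,len(P),np.median(P[:,2]).round(4))
    if n=='top':
        B=W[(abs(W[...,0]-.476)<.06)&(abs(W[...,1]+.316)<.09)&(W[...,2]>.035)&(W[...,2]<.08)]
        print(cv2.minAreaRect((B[:,:2]*1e3).astype(np.float32)))
E
```

```text
[ 0.5134 -0.0157  0.1384]
top 20 0.0568
top 21 0.05
top 24 0.0567
((475.88104248046875, -316.39886474609375), (80.08064270019531, 131.69967651367188), 4.141992568969727)
side 23 0.0574
side 27 0.0514
side 30 0.0578
```

The middle key is in (about 50–51 mm) and the outer keys are up (57 mm). On to the start button.

Emit:
arm_command([
  [0,[0.02,0.11,0],[0,0,0]],
  [0,[0.04,0.22,0],[0,0,0]],
  [0,[0.06,0.34,0],[0,0,0]],
  [0,[0.08,0.46,0],[0,0,0]],
  [0,[0.1,0.58,0],[0,0,0]],
  [0,[0.11,0.7,0],[0,0,0]],
  [0,[0.12,0.82,0],[0,0,0]],
  [0,[0.135,0.92,0],[0,0,0]],
  [0,[0.135,1.0,0],[0,0,0]],
  [0,[0.135,1.0,0],[0,0,0]],
])

```text
time: 8.98
tool_pos: [0.5542, 0.2848, 0.1384]
tool_rot: [-0.0, 0.14, 0.99, 0.0]
contact_force: [0.3, -0.8, -0.4]
gripper_width: -0.002
grasp_force: 0.0
```

Emit:
arm_command([
  [0,[0,0.06,-0.05],[0,0,0]],
  [0,[0,0.06,-0.12],[0,0,0]],
  [0,[0,0.06,-0.18],[0,0,0]],
  [0,[0,0.06,-0.21],[0,0,0]],
  [0,[0,0.06,-0.22],[0,0,0]],
  [0,[0,0.06,-0.22],[0,0,0]],
])

```text
time: 9.48
tool_pos: [0.5541, 0.2987, 0.0721]
tool_rot: [-0.001, 0.142, 0.99, -0.001]
contact_force: [-0.4, 0.6, 0.5]
gripper_width: 0.0
grasp_force: 0.0
```

```bash
python3 - <<'E'
from h import *
save(grab('side'),'s4.png',(270,130,370,210),6)
E
```

```text
(no output)
```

View pics/s4.png

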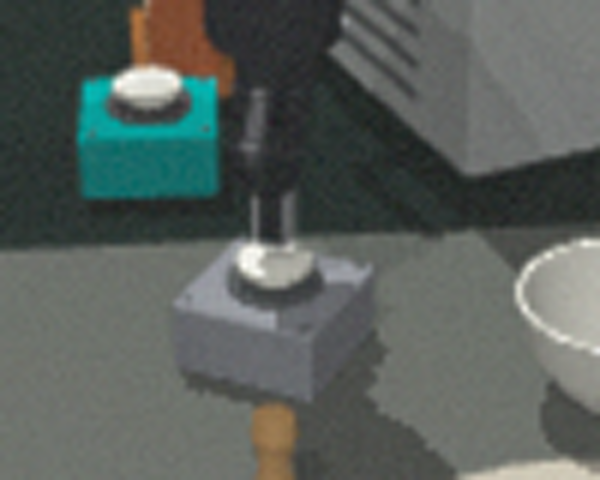

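The fingertip at (275,240) hangs just above the grey box's button at (275,262). I'll press and hold.

Emit:
arm_command([
  [0,[0,0,-0.012],[0,0,0]],
  [0,[0,0,-0.022],[0,0,0]],
  [0,[0,0,-0.03],[0,0,0]],
  [0,[0,0,-0.036],[0,0,0]],
  [0,[0,0,-0.042],[0,0,0]],
  [0,[0,0,-0.046],[0,0,0]],
  [0,[0,0,-0.05],[0,0,0]],
  [0,[0,0,-0.053],[0,0,0]],
  [0,[0,0,-0.053],[0,0,0]],
])

```text
time: 10.28
tool_pos: [0.5549, 0.3001, 0.058]
tool_rot: [0.0, 0.141, 0.99, 0.0]
contact_force: [-0.6, -1.8, 5.5]
gripper_width: 0.002
grasp_force: 2.6
```

Emit:
arm_command([
  [0,[0,0,-0.003],[0,0,0]],
  [0,[0,0,-0.003],[0,0,0]],
  [0,[0,0,-0.003],[0,0,0]],
  [0,[0,0,-0.003],[0,0,0]],
  [0,[0,0,-0.003],[0,0,0]],
  [0,[0,0,-0.003],[0,0,0]],
  [0,[0,0,-0.003],[0,0,0]],
  [0,[0,0,-0.003],[0,0,0]],
  [0,[0,0,-0.003],[0,0,0]],
  [0,[0,0,-0.003],[0,0,0]],
  [0,[0,0,-0.003],[0,0,0]],
  [0,[0,0,-0.003],[0,0,0]],
])

```text
time: 11.28
tool_pos: [0.555, 0.3001, 0.058]
tool_rot: [0.0, 0.141, 0.99, 0.0]
contact_force: [-3.3, -1.6, 9.3]
gripper_width: 0.001
grasp_force: 4.4
```

Emit:
arm_command([
  [0,[0,0,0],[0,0,0]],
  [0,[0,0,0],[0,0,0]],
  [0,[0,0,0],[0,0,0]],
  [0,[0,0,0.02],[0,0,0]],
  [0,[0,0,0.06],[0,0,0]],
  [0,[0,0,0.14],[0,0,0]],
  [0,[0,0,0.26],[0,0,0]],
  [0,[-0.1,0,0.4],[0,0,0]],
  [0,[-0.2,0,0.5],[0,0,0]],
  [0,[-0.3,0,0.5],[0,0,0]],
  [0,[-0.3,0,0.5],[0,0,0]],
  [0,[-0.3,0,0.5],[0,0,0]],
])

```text
time: 12.28
tool_pos: [0.4633, 0.3004, 0.2076]
tool_rot: [0.001, 0.141, 0.99, 0.001]
contact_force: [0.4, 0.6, -0.4]
gripper_width: 0.001
grasp_force: 0.0
```

```bash
python3 - <<'E'
from h import *
for n in ('top','side'):
    f=grab(n); W=world(f); w=f['color'].min(-1)>150
    for x,y in [(.4715,-.2757),(.475,-.3175),(.4782,-.3595),(.555,.3),(.6247,-.030),(.633,.009)]:
        P=W[(np.hypot(W[...,0]-x,W[...,1]-y)<.007)&w]; print(n,(x,y),len(P),np.median(P[:,2]).round(4))
save(load('top'),'end.png')
E
```

```text
top (0.4715, -0.2757) 22 0.0566
top (0.475, -0.3175) 22 0.051
top (0.4782, -0.3595) 22 0.0567
top (0.555, 0.3) 22 0.0628
top (0.6247, -0.03) 20 0.0572
top (0.633, 0.009) 20 0.0669
side (0.4715, -0.2757) 23 0.057
side (0.475, -0.3175) 29 0.051
side (0.4782, -0.3595) 28 0.0573
side (0.555, 0.3) 5 0.0639
side (0.6247, -0.03) 14 0.0595
side (0.633, 0.009) 12 0.0679
```

View pics/end.png

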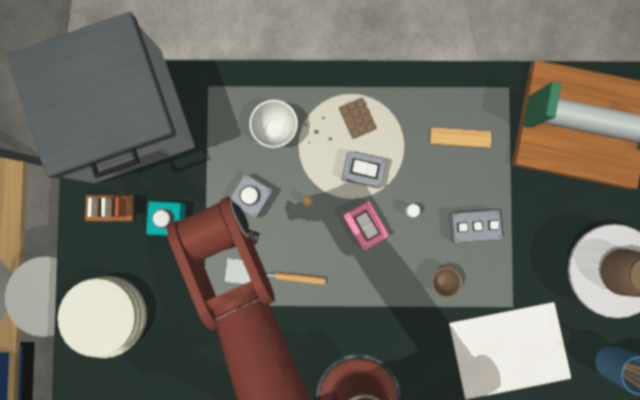

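The closing picture shows everything where it stood: rocker box (366,169), key box (477,226), start box (250,195). The rocker is on, the middle key is in, the outer keys are up, the start button is back up at about 63–64 mm, and the arm touches nothing.

```bash
python3 -c "
from plant import manip; print(manip.job_done())"
```

```text
the job is handed in; nothing more can be done
None
```

The job is handed in (no verdict was returned): the rocker was tipped on, then the middle key pushed in, then the start button held down for over a second and released, and at the last look the outer keys were up and everything stood where it had been.

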